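# Sort and store inspected microscope filter modules

### The arm

A 7-joint arm with a two-finger parallel gripper is mounted at the origin on the work surface. World frame = base frame: x ahead of the robot, y to its left, z up, the work surface at z = 0. Lengths are in mm, angles in rad, forces in N, time in s.
With the tool pointing down it reaches from about 400 to 900 mm from the base axis. Payload 5.6 kg.
Tool frame: the origin (TCP) lies midway between the tips of the shut fingers; the grasp point (between the pads) lies 19 mm behind it; z points along the fingers, y is the line along which they close (so a half turn about z gives the same grasp; the last joint's range is limited). The gripper opens to 92 mm and grips with 3 to 60 N. Pads are 20 mm wide; open, the fingers measure 128 mm over their backs; the gripper's body (75 mm by 189 mm) begins 69 mm behind the grasp point.
Start: joints at [1.165, 0.468, -0.012, 1.603, 0.006, 1.071, -0.056], TCP at [230.64, -607.712, 214.592] pointing down, gripper open.
Joint ranges: [-2.53, 2.53], [-0.31, 2.02], [-1.57, 1.55], [0.28, 2.44], [-1.29, 4.43], [0.15, 1.84], [-2.92, 2.92]. Speed limits (rad/s): [2.57, 2.57, 3.14, 3.14, 3.14, 3.14, 3.14].

### API

Orientations are given as a rotation vector (axis times angle).
In Python, from cell import robot, grip, kin, viewer gives the robot as it stands. Calls block until the motion is done:
- robot.movep(position, orientation): joint-space move of the TCP to a pose.
- robot.servo_line(position, feed=150, rotation=None): straight line of the TCP; rotation=None keeps the orientation; feed is the mean speed in mm/s.
- robot.goto_joints(angles): joint-space move.
- grip(opening, newtons=None): opening from 0.0 (shut) to 1.0 (fully open); newtons is the grip in N (None keeps the last); returns when the fingers have stopped.
- robot.hold(seconds).
- kin.ik(position, orientation): joint angles nearest the present ones, or None.
- robot.observe(): the state.
- viewer.read_camera(name): name is "scene" or "top" or "wrist"; returns the picture (420x560x3 uint8, red, green, blue); there is no depth.
- viewer.camera_info(name): a dict with "camera_matrix" (3x3 intrinsics, pixels), "R" (3x3) and "t" (3): a world point X has camera coordinates R X + t. Camera axes: x right, y down, z forward; pixel columns grow to the right and rows downward; lengths in mm; the calibration is good to about 2 mm. A picture is of the moment at which its call begins: read the wrist's pose just before it. camera_info takes no time and is no camera call; for the wrist camera it gives the pose at the moment of the call.
A pose or a line that the arm cannot do raises robot.IKError and nothing moves.
- robot.job_done(): hands the job in; it is judged then, once.
Trained networks look in the newest picture that a camera, given by its name, has taken for a name from the list of things; names that differ only in an ending like _2 or _b are one class to them, and where a whole thing is asked for, a point or a joint stands for the part that bears it (a point fixed in the world has none). Each returns a list of dicts, best first, with "confidence" (0 to 1); they miss things now and then, are a little off and sometimes report something else, mostly with a low value. They report only what shows in the picture. A call takes as long as a camera call. They do not tell look-alikes from the thing itself.
- viewer.silhouettes(name, camera): "mask" (420x560 bool, what is visible of it).
- viewer.pinpoint(name, camera): "at" ([x, y, z] in mm, in the coordinates of the camera as it stood for that picture, good to about 4 mm: a listed point, or the origin of a listed thing).
The state is a dict: "t": time; "joints": joint angles; "joint_velocities": joint speeds; "joint_torque": joint torques, N m; "tcp_pos": TCP position; "tcp_rot": TCP orientation; "contact_force": force on the tool from outside, world axes, zero at the start; "wrist_torque": the same for the moment, N m; "grip_width": opening from 0.0 (shut) to 1.0 (fully open); "grip_force": force on a finger pad.
Only numpy, scipy, OpenCV 4.12 (cv2) and the standard library are available. Lean on these libraries where they do the work, as an engineer would, in place of code of your own. Each camera call takes 0.05 s, during which the arm holds its last target. There are 200 camera calls.

### The job

Sort the inspected filter modules: load every one with the green round tag into the numbered rack, one after another from pocket 1 on without skipping a pocket, and stand every one with the red cross tag upright on the floor of the grey reject tray. When the passed modules are in, set the dust cover over the rack so that it sits fully down and level on the foot plate, and leave the other things on the bench alone.

Things in the scene. Friction and masses are not known exactly. Their poses are not given: they have to be found in the camera images.
- pass_a: Optical filter module, an upright aluminium block 34 x 34 x 46 mm (any quarter turn fits), about 0.16 kg, weighted foot, round windows in its sides. Tag on its top: a GREEN ROUND DISC, 25 mm: passed. Origin: centre of its underside, z up through the tag. May be absent.
- pass_b: Optical filter module, an upright aluminium block 34 x 34 x 46 mm (any quarter turn fits), about 0.16 kg, weighted foot, round windows in its sides. Tag on its top: a GREEN ROUND DISC, 25 mm: passed. Origin: centre of its underside, z up through the tag. May be absent.
- pass_c: Optical filter module, an upright aluminium block 34 x 34 x 46 mm (any quarter turn fits), about 0.16 kg, weighted foot, round windows in its sides. Tag on its top: a GREEN ROUND DISC, 25 mm: passed. Origin: centre of its underside, z up through the tag. May be absent.
- pass_d: Optical filter module, an upright aluminium block 34 x 34 x 46 mm (any quarter turn fits), about 0.16 kg, weighted foot, round windows in its sides. Tag on its top: a GREEN ROUND DISC, 25 mm: passed. Origin: centre of its underside, z up through the tag. May be absent.
- reject_a: Optical filter module, an upright aluminium block 34 x 34 x 46 mm (any quarter turn fits), about 0.16 kg, weighted foot, round windows in its sides. Tag on its top: a RED DIAGONAL CROSS, 36 mm: rejected. Origin: centre of its underside, z up through the tag. May be absent.
- reject_b: Optical filter module, an upright aluminium block 34 x 34 x 46 mm (any quarter turn fits), about 0.16 kg, weighted foot, round windows in its sides. Tag on its top: a RED DIAGONAL CROSS, 36 mm: rejected. Origin: centre of its underside, z up through the tag. May be absent.
- reject_c: Optical filter module, an upright aluminium block 34 x 34 x 46 mm (any quarter turn fits), about 0.16 kg, weighted foot, round windows in its sides. Tag on its top: a RED DIAGONAL CROSS, 36 mm: rejected. Origin: centre of its underside, z up through the tag. May be absent.
- rack: Fixed numbered storage rack. Origin: centre of its underside on the bench; x along the row of four pockets (pocket 1 at the -x end, which is the end nearer the robot), y across the row. Grey foot plate 232 x 94 x 8 mm; on it a dark block 196 x 58 mm, top 30 mm above the bench. 1 to 4 white pips beside each pocket.
- pocket1 (a point): Pocket 1 of the rack (1 pip): centre of its floor, 16 mm above the bench; axes as the rack's. Square pocket 38 x 38 mm, 14 mm deep, 45 mm from pocket to pocket; a seated module stands 32 mm out of the block with its underside centre on this point.
- pocket2 (a point): Pocket 2 of the rack (2 pips): centre of its floor, 16 mm above the bench; axes as the rack's. Square pocket 38 x 38 mm, 14 mm deep, 45 mm from pocket to pocket; a seated module stands 32 mm out of the block with its underside centre on this point.
- pocket3 (a point): Pocket 3 of the rack (3 pips): centre of its floor, 16 mm above the bench; axes as the rack's. Square pocket 38 x 38 mm, 14 mm deep, 45 mm from pocket to pocket; a seated module stands 32 mm out of the block with its underside centre on this point.
- pocket4 (a point): Pocket 4 of the rack (4 pips): centre of its floor, 16 mm above the bench; axes as the rack's. Square pocket 38 x 38 mm, 14 mm deep, 45 mm from pocket to pocket; a seated module stands 32 mm out of the block with its underside centre on this point.
- cover: Cream dust cover, 0.25 kg: upright hood open below, outside 212 (x) x 74 (y) x 70 mm, walls 4 mm, ends alike. Origin: centre of its lower rim, z up. It fits over the rack's block and modules (4 mm play each side); seated, its rim rests on the foot plate 8 mm above the bench. On its roof stands a black handle bar 60 (x) x 14 (y) x 30 mm high, top 100 mm above the rim.
- cover_grip (a point): Grip point in the cover's handle bar, 90 mm above the cover's lower rim, 10 mm below the bar's top; axes as the cover's.
- tray: Fixed grey reject tray, open above, outside 200 (x) x 110 (y) x 20 mm, walls 5 mm. Origin: centre of its underside on the bench.
- tray_in (a point): Centre of the tray's inner floor, 5 mm above the bench; axes as the tray's. The floor is 190 (x) x 100 (y) mm, room for three modules side by side along x.
- oil: Bystander among the modules: small amber oil bottle, 26 mm across, 60 mm tall. Origin at its underside. Leave alone.
- lens_can: Bystander: white lens can with black cap, 40 mm across, 55 mm tall. Origin at its underside. Leave alone.
- slide_box: Bystander: blue slide box 100 (x) x 85 (y) x 35 mm. Origin at its underside. Leave alone.
- wipes: Bystander: white wipes tub, 70 mm across, 110 mm tall. Origin at its underside. Leave alone.
- pen_cup: Bystander: steel pen cup, 72 mm across, 90 mm tall. Origin at its underside. Leave alone.
- driver: Bystander: screwdriver lying on the bench, 160 mm long along its x. Leave alone.
Mind the look-alikes: they are no part of the job. What is shaped like the pass_c but purple is not meant. Of the things that look like the tray, the larger one is meant.

How it is judged:
By the outcome, as a careful person would: the job done as asked, in the order asked, and still so for the second after the job is handed in, with the robot touching nothing.
Of pass_a, pass_b, pass_c, pass_d only 3 to 4 are there at a start; the rules pass over those that are not, and their reading is None.
Of reject_a, reject_b, reject_c only 2 to 3 are there at a start; the rules pass over those that are not, and their reading is None.
At some moment in a run one of pass_a, pass_b, pass_c, pass_d, reject_a, reject_b, reject_c, cover may be knocked a few centimetres aside while the robot is not near it.
It also fails if it takes over 200 s, if anything falls off the work surface, if the arm or the gripper's body presses on something with over 40 N, if the wrist force passes 120 N, or if a joint passes its speed limit or range.

## Working session

There is one attempt and no reset: what is moved stays moved. The work goes in short steps, each a Python script; the robot and the scene stay as the last script left them, time stands still between calls to the robot, and variables do not carry over. Pictures are saved under pics/ and viewed, at most 14 in all, crops included, and the job is handed in when it is done.

```bash
ls; mkdir -p pics
cat > h.py <<'E'
import numpy as np, cv2
from cell import robot, grip, kin, viewer
def save(img,name): cv2.imwrite('pics/'+name, cv2.cvtColor(img,cv2.COLOR_RGB2BGR))
def cam(name):
    c=viewer.camera_info(name); return np.array(c['camera_matrix']),np.array(c['R']),np.array(c['t']).ravel()
def world(p,C): return C[1].T@(np.array(p)-C[2])
def proj(X,C):
    q=C[0]@(C[1]@np.array(X,float)+C[2]); return q[:2]/q[2]
def onplane(uv,z,C):
    d=C[1].T@np.linalg.solve(C[0],np.array([uv[0],uv[1],1.])); o=-C[1].T@C[2]
    return o+d*(z-o[2])/d[2]
E
python3 - <<'E'
from h import *
C=cam('top');CS=cam('scene')
a=viewer.read_camera('top');b=viewer.read_camera('scene')
save(np.hstack([a]),'top0.png');save(b,'scene0.png')
print('camera pos',-C[1].T@C[2],-CS[1].T@CS[2],C[0][0,0])
for n in ['pass_a','reject_a','rack','pocket1','pocket4','cover','cover_grip','tray','tray_in','oil','lens_can','slide_box','wipes','pen_cup','driver']:
    for d in viewer.pinpoint(n,'top'):
        w=world(d['at'],C); print(n,round(d['confidence'],2),w.round(0),proj(w,C).round(0))
E
```

```text
pics
camera pos [ 280.42842051   -4.2010994  1255.97494052] [1281.90136939   60.23311272  856.05743635] 380.5434943961935
pass_a 0.7 [377. -33.   1.] [291. 248.]
pass_a 0.63 [ 453. -130.   -0.] [319. 224.]
pass_a 0.58 [441. 112.   1.] [246. 230.]
pass_a 0.48 [545.  38.   1.] [268. 198.]
pass_a 0.46 [464. -53.  -0.] [296. 221.]
reject_a 0.69 [546. 112.   3.] [246. 198.]
reject_a 0.51 [545. -36.   1.] [290. 198.]
reject_a 0.37 [682.   4.   5.] [277. 159.]
rack 0.72 [ 524. -294.    2.] [367. 202.]
rack 0.2 [439.  38.  -2.] [269. 230.]
pocket1 0.79 [ 456. -285.   16.] [367. 221.]
pocket1 0.75 [ 544. -298.   17.] [369. 195.]
pocket1 0.75 [ 588. -302.   17.] [369. 182.]
pocket1 0.67 [ 499. -291.   19.] [368. 208.]
pocket4 0.79 [ 456. -285.   16.] [367. 221.]
pocket4 0.75 [ 544. -298.   17.] [369. 195.]
pocket4 0.75 [ 588. -302.   17.] [369. 182.]
pocket4 0.67 [ 499. -291.   19.] [368. 208.]
cover 0.77 [683.   4.   3.] [277. 159.]
cover_grip 0.61 [685.  -2.  89.] [279. 150.]
cover_grip 0.32 [723. 199.  -1.] [221. 149.]
tray 0.8 [522. 284.   2.] [195. 207.]
tray 0.78 [293. 364.   1.] [169. 277.]
tray_in 0.92 [301. 357.  -1.] [171. 274.]
tray_in 0.84 [521. 281.   7.] [196. 206.]
tray_in 0.61 [ 585. -302.   18.] [369. 183.]
oil 0.46 [438.  38.  -2.] [269. 230.]
lens_can 0.48 [724. 197.   1.] [221. 149.]
slide_box 0.72 [ 746. -232.   -2.] [345. 140.]
wipes 0.64 [431. 516.  -3.] [125. 236.]
wipes 0.64 [ 587. -303.   18.] [369. 182.]
wipes 0.2 [ 451. -130.    1.] [319. 225.]
pen_cup 0.78 [629. 466.   1.] [142. 177.]
driver 0.78 [ 478. -488.    5.] [427. 214.]
```

Run:
```python
from h import *
im=cv2.imread('pics/top0.png'); c=im[100:300,100:450]
cv2.imwrite('pics/top0c.png',cv2.resize(c,(798,456),interpolation=cv2.INTER_CUBIC))
```

```text
(no output)
```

View pics/scene0.png

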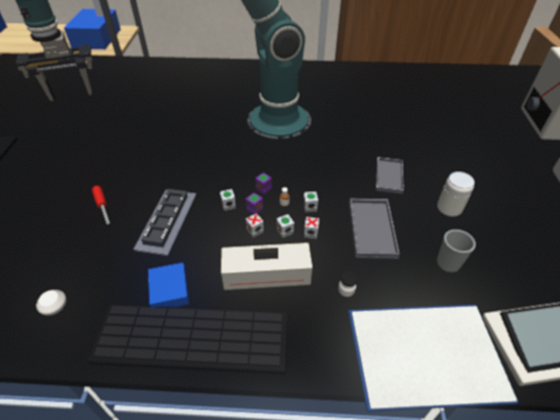

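View pics/top0c.png

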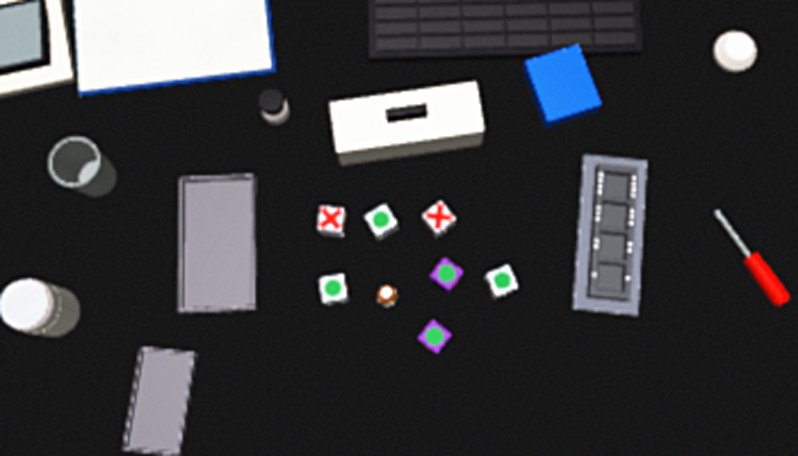

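The white green-disc modules are at crop pixels (381,219), (333,288) and (502,281). The purple look-alikes at (447,273) and (434,336) are excluded. The red-cross modules are at (331,219) and (439,217). The larger tray is at (217,243), and the one at (160,400) is smaller. Next I take wrist views to get precise poses.

```bash
cat >> h.py <<'E'
from scipy.spatial.transform import Rotation as Ro
def ori(yaw): return (Ro.from_euler('z',yaw)*Ro.from_euler('x',np.pi)).as_rotvec()
def shot(name=None):
    C=cam('wrist'); im=viewer.read_camera('wrist')
    if name: save(im,name)
    return im,C
E
python3 - <<'E'
from h import *
o=robot.observe(); print(Ro.from_rotvec(o['tcp_rot']).as_matrix().round(2).tolist())
C=cam('wrist'); print(Ro.from_rotvec(o['tcp_rot']).as_matrix().T@(-C[1].T@C[2]-np.array(o['tcp_pos'])),(C[1]@Ro.from_rotvec(o['tcp_rot']).as_matrix()).round(2).tolist(),C[0][0,0])
tiles=[]
for p in [(500,-290),(500,-60),(500,60),(520,280),(640,0)]:
    for yaw in (0,np.pi/2,-np.pi/2,np.pi):
        q=kin.ik([p[0],p[1],330],ori(yaw)); print(p,round(yaw,2),None if q is None else np.round(q,2))
yaw=0
robot.movep([500,-290,330],ori(0)); im,C=shot('w_rack.png'); print(proj([500,-290,0],C))
for n in ['pocket1','rack']:
    for d in viewer.pinpoint(n,'wrist'): print(n,round(d['confidence'],2),world(d['at'],C).round(1))
robot.movep([480,0,360],ori(0)); im2,C=shot('w_mod.png')
for n in ['pass_a','reject_a']:
    for d in viewer.pinpoint(n,'wrist'): print(n,round(d['confidence'],2),world(d['at'],C).round(1))
print(robot.observe()['t'])
save(cv2.resize(np.vstack([im,im2]),(560,600) if 0 else (400,600)),'w1.png')
E
```

```text
[[0.93, 0.35, -0.0], [0.35, -0.93, -0.0], [-0.0, 0.0, -1.0]]
[ 7.95130313e+01 -6.97823021e-02 -1.69988194e+02] [[-0.0, 1.0, 0.0], [-0.96, -0.0, -0.28], [-0.28, -0.0, 0.96]] 371.454459792034
(500, -290) 0 [ 0.57  0.26 -0.12  1.64  0.03  1.25 -1.13]
(500, -290) 1.57 [ 0.79  0.28 -0.4   1.62  0.12  1.26  0.37]
(500, -290) -1.57 [ 0.37  0.25  0.12  1.65 -0.03  1.25 -2.64]
(500, -290) 3.14 [ 1.    0.33 -0.68  1.61  0.22  1.28  1.86]
(500, -60) 0 [ 0.44  0.15 -0.43  1.79  0.06  1.22 -1.58]
(500, -60) 1.57 [ 0.6   0.17 -0.61  1.78  0.1   1.23 -0.04]
(500, -60) -1.57 [-1.11  0.25  1.4   1.86 -0.26  1.24 -2.78]
(500, -60) 3.14 [ 0.78  0.21 -0.83  1.77  0.16  1.24  1.48]
(500, 60) 0 [ 0.44  0.18 -0.7   1.77  0.12  1.23 -1.87]
(500, 60) 1.57 [ 0.51  0.2  -0.79  1.77  0.15  1.23 -0.32]
(500, 60) -1.57 [ 0.85  0.38 -1.29  1.76  0.38  1.3   2.62]
(500, 60) 3.14 [ 0.69  0.26 -1.02  1.76  0.23  1.25  1.18]
(520, 280) 0 [ 0.19  0.47 -1.03  1.57  0.41  1.34 -2.46]
(520, 280) 1.57 [ 0.21  0.49 -1.07  1.57  0.43  1.35 -0.91]
(520, 280) -1.57 [ 0.31  0.62 -1.31  1.56  0.61  1.43  2.1 ]
(520, 280) 3.14 [ 0.3   0.6  -1.27  1.56  0.57  1.41  0.56]
(640, 0) 0 [ 0.25  0.4  -0.42  1.47  0.17  1.3  -1.75]
(640, 0) 1.57 [ 0.42  0.45 -0.67  1.46  0.29  1.33 -0.27]
(640, 0) -1.57 [-0.87  0.68  1.35  1.54 -0.66  1.45 -2.63]
(640, 0) 3.14 [ 0.49  0.49 -0.79  1.45  0.35  1.35  1.25]
[284.83765004 160.6379838 ]
pocket1 0.82 [ 497.3 -288.9   19.2]
pocket1 0.66 [ 453.7 -284.    14.5]
pocket1 0.61 [ 586.9 -302.1   14.3]
pocket1 0.56 [ 545.3 -290.3   12.8]
rack 0.98 [ 525.5 -290.1   -0.6]
pass_a 0.79 [ 452.  -124.    -1.4]
pass_a 0.72 [5.443e+02 4.390e+01 5.000e-01]
pass_a 0.63 [460.5 -46.1   0.8]
pass_a 0.62 [447.8 112.7   1.5]
pass_a 0.55 [ 3.767e+02 -2.820e+01  2.000e-01]
reject_a 0.71 [545.3 112.1   1.4]
reject_a 0.65 [547.3 -40.2   1. ]
3.8667
```

View pics/w1.png

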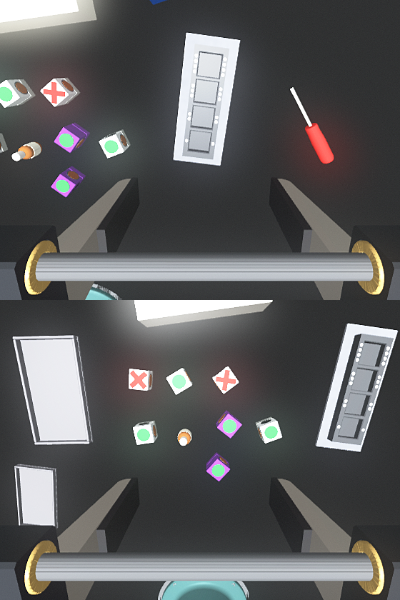

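The first frame shows the empty rack at about (206,100), and the second shows all modules around (130–280, 380–470). Next I fit the poses with projected box models and estimate the wrist camera's lateral bias from several yaws over the rack.

```bash
cat >> h.py <<'E'
from scipy.optimize import minimize
def box(lx,ly,z0,z1): return np.array([[sx*lx/2,sy*ly/2,z] for z in (z0,z1) for sx in (-1,1) for sy in (-1,1)])
MOD=[box(34,34,0,46)]; RACK=[box(232,94,0,8),box(196,58,0,30)]
COVER=[box(212,74,0,70),box(60,14,70,100)]; TRAY=[box(200,110,0,20)]
def mask_of(im,cls,xyz,C,radius,thr=75):
    """visible bright mask near the network's mask of the instance at xyz"""
    ms=[d['mask'] for d in viewer.silhouettes(cls,'wrist')]
    p=proj(xyz,C); best=None
    for m in ms:
        ys,xs=np.nonzero(m)
        if len(xs) and np.hypot(xs.mean()-p[0],ys.mean()-p[1])<radius:
            if best is None: best=m
    return best
def fit(mask,boxes,x0,C,z=0,sc=4):
    ys,xs=np.nonzero(mask); a=max(xs.min()-12,0);b=max(ys.min()-12,0)
    w=min(xs.max()+13,560)-a; h=min(ys.max()+13,420)-b
    T=cv2.resize(mask[b:b+h,a:a+w].astype(np.float32),(w*sc,h*sc),interpolation=cv2.INTER_LINEAR)
    def ren(v):
        c,s=np.cos(v[2]),np.sin(v[2]); R=np.array([[c,-s,0],[s,c,0],[0,0,1]])
        M=np.zeros_like(T)
        for B in boxes:
            P=np.array([proj(R@q+[v[0],v[1],z],C) for q in B])
            P=(P-[a,b]+.5)*sc-.5
            cv2.fillConvexPoly(M,cv2.convexHull(np.round(P*16).astype(np.int32)),1.,shift=4)
        return M
    f=lambda v: np.abs(ren(v)-T).sum()/T.sum()
    best=None
    for dy in (0,.35,.7,-.35) if len(boxes)==1 and boxes[0][-1,0]<20 else (0,.1):
        s0=np.array(x0,float)+[0,0,dy]
        r=minimize(f,s0,method='Nelder-Mead',options=dict(initial_simplex=[s0,s0+[6,0,0],s0+[0,6,0],s0+[0,0,.2]],xatol=.05,fatol=1e-5))
        if best is None or r.fun<best.fun: best=r
    return best.x,best.fun
E
python3 - <<'E'
from h import *
sheet=[]
def meas(cls,boxes,x0,pose,yaw,zt=330):
    robot.movep([pose[0],pose[1],zt],ori(yaw)); im,C=shot()
    m=mask_of(im,cls,[x0[0],x0[1],10],C,45)
    if m is None: print(cls,'none');return
    v,e=fit(m,boxes,x0,C); print(cls,round(yaw,2),v.round(2),round(e,3), 'px',m.sum())
    g=im.copy(); g[m]=g[m]//2+np.array([0,100,0],np.uint8); sheet.append(g)
for yaw in (0,np.pi/2,np.pi): meas('rack',RACK,(523,-293,-.128),(523,-293),yaw)
meas('cover',COVER,(683,3,1.4),(640,0),np.pi/2,400)
meas('tray',TRAY,(522,282,.02),(510,270),0,380)
print(robot.observe()['t'])
save(np.hstack([cv2.resize(np.vstack(sheet[:2]),(373,560)),cv2.resize(np.vstack(sheet[3:5]),(373,560))]),'fit1.png')
E
```

```text
rack 0 [ 5.2244e+02 -2.9119e+02 -1.3000e-01] 0.021 px 12176
rack 1.57 [ 5.2213e+02 -2.9103e+02 -1.3000e-01] 0.019 px 12471
rack 3.14 [ 5.2147e+02 -2.9162e+02 -1.3000e-01] 0.02 px 12226
cover 1.57 [687.35   3.     1.69] 0.021 px 8776
tray 0 [5.2213e+02 2.8390e+02 1.0000e-02] 0.02 px 10927
11.7333
```

View pics/fit1.png

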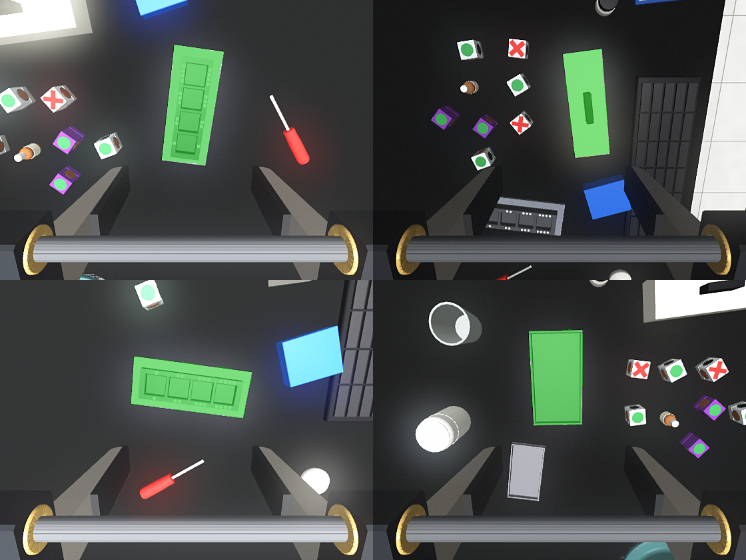

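All masks match their objects: rack, cover (upper right), the larger tray (lower right) and modules are clear. The rack fits agree to within 0.5 mm. Now I run the pick-and-place with a fresh measurement before each grasp, starting with one module.

```bash
cat >> h.py <<'E'
RK=(521.95,-291.4,-.13); TR=(522.1,283.9,.01); BIAS=np.array([.45,.2])
def off(f,dx,dy=0): c,s=np.cos(f[2]),np.sin(f[2]); return np.array([f[0]+c*dx-s*dy,f[1]+s*dx+c*dy])
def pocket(i): return off(RK,(i-2.5)*45)
OBST=[(377,-33,24),(463,-50,24),(439,38,13)]  # purple x2, oil
MODS={'p1':(545,40),'p2':(445,112),'p3':(452,-127),'r1':(546,112),'r2':(546,-38)}
def near(f,*a): return min(f,key=lambda m:abs(m))
def nearest_mask(im,cls,xyz,C,radius):
    p=proj(xyz,C); best=(radius,None)
    for d in viewer.silhouettes(cls,'wrist'):
        m=d['mask']; ys,xs=np.nonzero(m)
        if len(xs)<60 or d['confidence']<.2: continue
        q=im[m].astype(int)
        if ((q[:,2]>q[:,1]+40)&(q[:,0]>q[:,1]+15)).mean()>.2: continue   # purple look-alike
        r=np.hypot(xs.mean()-p[0],ys.mean()-p[1])
        if r<best[0]: best=(r,m)
    return best[1]
def measure(cls,boxes,xy,yaw0,view,yaw=0.,zt=280,z=0,rad=60,name=None):
    robot.movep([view[0],view[1],zt],ori(yaw)); im,C=shot(name)
    m=nearest_mask(im,cls,[xy[0],xy[1],z+25],C,rad)
    if m is None: return None,9
    v,e=fit(m,boxes,(xy[0],xy[1],yaw0),C,z)
    v[:2]-=Ro.from_euler('z',yaw).as_matrix()[:2,:2]@BIAS
    return v,e
def grasp_yaw(v,obst,zs=(18,150),half=48):
    cands=[]
    for k in range(4):
        y=(v[2]+k*np.pi/2+np.pi)%(2*np.pi)-np.pi
        qs=[kin.ik([v[0],v[1],z],ori(y)) for z in zs]
        if any(q is None for q in qs): continue
        d=np.array([-np.sin(y),np.cos(y)])
        cl=min([np.hypot(*(v[:2]+s*t*d-o[:2]))-o[2]-11 for o in map(np.array,obst) for s in (1,-1) for t in (28,38,half-10)]+[40])
        cands.append((min(cl,12)-2*np.abs(np.array(qs[0])-robot.observe()['joints']).max(),y,cl))
    return max(cands)[1:]
def pick(name,cls):
    xy=MODS[name]; v,e=measure(cls,MOD,xy,0,xy)
    if v is None or e>.12: print(name,'bad fit',v,e); return None
    MODS[name]=tuple(v[:2])
    obst=OBST+[(*MODS[n],24) for n in MODS if n!=name]
    y,cl=grasp_yaw(v,obst); print(name,v.round(2),'err',round(e,3),'yaw',round(y,2),'clear',round(cl,1))
    if cl<0: return None
    robot.movep([v[0],v[1],120],ori(y)); grip(.66)
    robot.servo_line([v[0],v[1],18],feed=120); grip(.0,30)
    robot.servo_line([v[0],v[1],140],feed=200)
    w=robot.observe()['grip_width']; print(' width mm',round(w*92,1))
    return 30<w*92<38
def place(xy,yaws,z,up=140,steps=True):
    ok=[y for y in yaws if kin.ik([*xy,z],ori(y)) is not None]
    cur=np.array(robot.observe()['joints'])
    y=min(ok,key=lambda y:np.abs(np.array(kin.ik([*xy,up],ori(y)))-cur).max())
    robot.movep([*xy,up],ori(y)); robot.hold(.2); f0=np.array(robot.observe()['contact_force'])
    robot.servo_line([*xy,z+18],feed=150)
    zz=z+18
    while zz>z:
        zz=max(zz-3,z); robot.servo_line([*xy,zz],feed=40)
        f=np.array(robot.observe()['contact_force'])-f0
        if np.linalg.norm(f)>10: print(' contact at',round(zz-z,1),f.round(1)); return False
    grip(.62); robot.servo_line([*xy,up],feed=200)
    print(' placed, force',f.round(1),'t',round(robot.observe()['t'],1)); return True
E
python3 - <<'E'
from h import *
if pick('p3','pass_a'):
    ok=place(pocket(1),(RK[2],RK[2]+np.pi,RK[2]-np.pi),34.8)
    if ok:
        p=pocket(1); v,e=measure('pass_a',MOD,p,RK[2],p,yaw=RK[2],z=16,name='p1.png'); print('after',v,e,p)
E
```

```text
p3 [ 4.5151e+02 -1.2630e+02  3.4000e-01] err 0.073 yaw 0.34 clear 12.2
 width mm 33.9
 placed, force [ 0.7 -0.1  1.4] t 21.2
after [ 4.54458767e+02 -2.82657701e+02 -1.29392154e-01] 0.053092945367097855 [ 455.01957217 -282.64969537]
```

Run:
```python
from h import *
MODS['p3']=(455,-282.6)
def go(n,cls,xy,frame,z):
    if not pick(n,cls): return False
    MODS[n]=tuple(xy)
    return place(xy,(frame[2],frame[2]+np.pi,frame[2]-np.pi),z)
ok=go('p1','pass_a',pocket(2),RK,34.8) and go('p2','pass_a',pocket(3),RK,34.8)
ok=ok and go('r2','reject_a',off(TR,50),TR,24) and go('r1','reject_a',off(TR,-50),TR,24)
print(ok,robot.observe()['t'])
robot.movep([500,-60,380],ori(0)); a,_=shot(); robot.movep([500,180,380],ori(0)); b,_=shot()
save(np.vstack([a,b])[:, :],'s.png'); save(cv2.resize(np.hstack([a,b]),(800,300)),'after.png')
```

```text
p1 [5.4322e+02 4.2790e+01 5.2000e-01] err 0.069 yaw -1.05 clear 23.6
 width mm 33.9
 placed, force [-0.1  0.5  0.4] t 31.8
p2 [4.4661e+02 1.1231e+02 1.5000e-01] err 0.066 yaw 0.15 clear 15.0
 width mm 34.0
 placed, force [-0.4  0.6  0.6] t 41.9
r2 bad fit [505.55       -16.2          0.53333333] 1.0
False 43.0833
```

View pics/after.png

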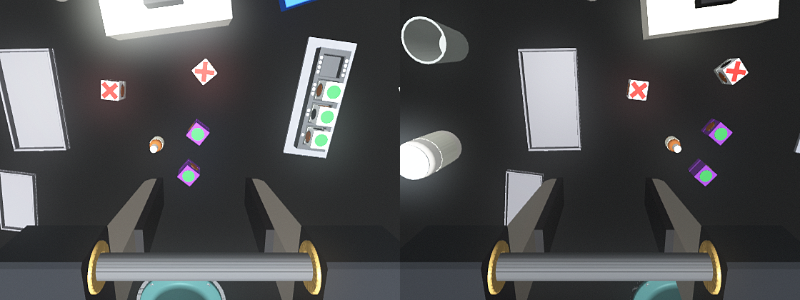

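Pockets 1–3 hold green modules (frame 1, x≈325, y 90–140). Both red-cross modules are still out, at (113,90) and (205,71), so the failed fit was a bad mask. I retry from the current positions.

Run:
```python
from h import *
for i in '123': MODS['p'+i]=tuple(pocket(int(i)))
robot.movep([500,20,340],ori(0)); im,C=shot()
for d in viewer.pinpoint('reject_a','wrist'): print(round(d['confidence'],2),world(d['at'],C).round(1))
for d in viewer.silhouettes('reject_a','wrist'):
    ys,xs=np.nonzero(d['mask']); print('mask',round(d['confidence'],2),len(xs),onplane((xs.mean(),ys.mean()),25,C).round(0))
def go(n,cls,xy,frame,z):
    for k in range(2):
        ok=pick(n,cls)
        if ok is not None: break
    if not ok: return False
    MODS[n]=tuple(xy)
    return place(xy,(frame[2],frame[2]+np.pi,frame[2]-np.pi),z)
ok=go('r1','reject_a',off(TR,50),TR,24) and go('r2','reject_a',off(TR,-50),TR,24)
print(ok,robot.observe()['t'])
```

```text
0.97 [577.8 -61.9  -0.7]
0.84 [544.2 117.5   4.2]
mask 0.9 938 [546. 116.  25.]
mask 0.78 1013 [580. -62.  25.]
r1 [ 5.4653e+02  1.1484e+02 -1.1000e-01] err 0.056 yaw -0.11 clear 40
 width mm 33.7
 placed, force [-0.1 -0.3  1.3] t 53.9
r2 bad fit [505.55       -16.2          0.53333333] 1.0
r2 bad fit None 9
False 55.6333
```

r2 was the knocked module; it is now at about (579,-62). I use that position.

Run:
```python
from h import *
for i in '123': MODS['p'+i]=tuple(pocket(int(i)))
MODS['r1']=tuple(off(TR,50)); MODS['r2']=(579,-62)
if pick('r2','reject_a'): print(place(off(TR,-50),(TR[2],TR[2]+np.pi,TR[2]-np.pi),24))
for k,xy in ((0,off(TR,50)),(1,off(TR,-50))): print(measure('reject_a',MOD,xy,0,xy,yaw=0,z=5),xy)
for n in (1,2,3): print(n,measure('pass_a',MOD,pocket(n),RK[2],pocket(n),yaw=RK[2],z=16),pocket(n))
for vx,yw in ((640,np.pi/2),(640,np.pi/2+.12)):
    v,e=measure('cover',COVER,(687,3),1.69,(vx,0),yaw=yw,zt=400,rad=90,name='cov%d.png'%(yw*100)); print('cover',v,e)
print(robot.observe()['t'])
# IK availability for the cover carry
for nm,f in (('cov',(v[0],v[1],v[2])),('rack',RK)):
    for k in (0,np.pi,-np.pi):
        y=f[2]+k
        print(nm,round(y,2),[ (lambda q: None if q is None else np.round(q,2).tolist())(kin.ik([f[0],f[1],z],ori(y))) for z in (74,260)])
```

```text
r2 [579.25 -61.29   0.68] err 0.053 yaw 0.68 clear 40
 width mm 34.0
 placed, force [ 0.9 -0.3 -0.2] t 64.3
True
(array([ 5.71577497e+02,  2.84264826e+02, -1.76352220e-02]), np.float64(0.04592736065387726)) [572.09750002 284.39999167]
(array([ 4.72416674e+02,  2.83057922e+02, -6.25124703e-03]), np.float64(0.055144116282463074)) [472.10249998 283.40000833]
1 (array([ 4.41214109e+02, -2.69456339e+02, -1.88888889e-02]), np.float64(1.0)) [ 455.01957217 -282.64969537]
2 (array([ 4.99349901e+02, -2.88082770e+02, -1.64589373e-01]), np.float64(0.14118121564388275)) [ 499.63985739 -288.48323179]
3 (array([ 5.43651459e+02, -2.94392373e+02, -1.24848045e-01]), np.float64(0.07182898372411728)) [ 544.26014261 -294.31676821]
cover [687.77019465   2.32842267   1.69507597] 0.021079353988170624
cover [687.73089104   2.60870124   1.69371775] 0.017984513193368912
70.4
cov 1.69 [[0.28, 0.75, -0.5, 1.57, 0.42, 0.93, -0.24], [0.33, 0.57, -0.59, 1.42, 0.32, 1.24, -0.16]]
cov 4.84 [[-0.79, 1.15, 1.33, 1.65, -1.16, 1.32, -2.26], [-0.79, 0.86, 1.34, 1.51, -0.84, 1.44, -2.44]]
cov -1.45 [[-0.79, 1.15, 1.33, 1.65, -1.16, 1.32, -2.26], [-0.79, 0.86, 1.34, 1.51, -0.84, 1.44, -2.44]]
rack -0.13 [[0.61, 0.57, -0.2, 1.82, 0.15, 0.77, -1.38], [0.64, 0.35, -0.23, 1.68, 0.09, 1.12, -1.32]]
rack 3.01 [[0.94, 0.67, -0.66, 1.8, 0.53, 0.86, 1.47], [1.02, 0.45, -0.76, 1.65, 0.34, 1.17, 1.62]]
rack -3.27 [[0.94, 0.67, -0.66, 1.8, 0.53, 0.86, 1.47], [1.02, 0.45, -0.76, 1.65, 0.34, 1.17, 1.62]]
```

Run:
```python
from h import *
robot.movep([560,-290,300],ori(RK[2])); im,C=shot()
print([ (round(d['confidence'],2),world(d['at'],C).round(1)) for d in viewer.pinpoint('pass_a','wrist')])
robot.movep([530,200,300],ori(0)); im2,_=shot()
save(cv2.resize(np.hstack([im,im2]),(800,300)),'chk.png')
```

```text
[(0.92, array([ 455.9, -280.7,   15.2])), (0.78, array([ 501.8, -287.3,   16.1])), (0.76, array([459.5, -47.3,   1.2])), (0.74, array([378.6, -29.1,   0.5])), (0.74, array([ 546.2, -293.5,   15.1])), (0.62, array([ 544.5, -290.6,   16.4]))]
```

View pics/chk.png

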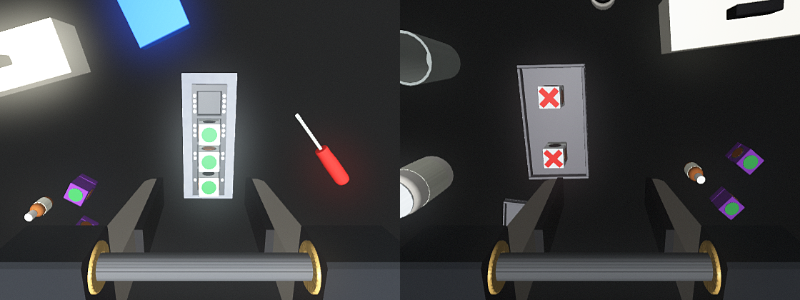

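Modules sit at underside height ≈16 mm in pockets 1–3 (208,134), (208,161), (209,187), with pocket 4 empty. Both rejects stand in the tray at (549,97) and (553,158). Next is the cover.

Run:
```python
from h import *
v,e=measure('cover',COVER,(687.7,2.5),1.694,(640,0),yaw=np.pi/2,zt=400,rad=120); print('cover',v,e)
assert e<.05
y=v[2]
robot.movep([v[0],v[1],160],ori(y)); grip(.6)
robot.servo_line([v[0],v[1],74],feed=100); grip(0,50)
print('width',robot.observe()['grip_width']*92)
f00=np.array(robot.observe()['contact_force'])
robot.servo_line([v[0],v[1],230],feed=120); robot.hold(.3)
print('load',np.array(robot.observe()['contact_force'])-f00, robot.observe()['grip_width']*92)
x,yy=RK[:2]
robot.movep([x,yy,230],ori(RK[2]+(np.pi if 0 else 0))); robot.hold(.3)
o=robot.observe(); f0=np.array(o['contact_force'])
robot.servo_line([x,yy,155],feed=80)
z=155; 
while z>83:
    z=max(z-4,83); robot.servo_line([x,yy,z],feed=40)
    f=np.array(robot.observe()['contact_force'])-f0
    if np.linalg.norm(f)>10: break
print('end z',z,f.round(1),robot.observe()['wrist_torque'],'t',robot.observe()['t'])
im,C=shot('wc.png')
```

```text
cover [687.67302499   2.49709296   1.69346631] 0.017898088321089745
width 13.743975652880447
load [-0.81131058  0.72531676 -1.20720727] 13.586505618214037
end z 83 [-0.7 -0.  -0.1] [0.05544334 0.00555301 0.0313578 ] t 87.1
```

Run:
```python
from h import *
x,yy=RK[:2]; f0=np.array(robot.observe()['contact_force'])
z=83
while z>81:
    z-=.5; robot.servo_line([x,yy,z],feed=20); f=np.array(robot.observe()['contact_force'])-f0
    if f[2]>5: break
print(z,f.round(1))
grip(.6); robot.hold(.3); robot.servo_line([x,yy,200],feed=100)
v,e=measure('cover',COVER,(x,yy),RK[2],(x-20,yy),yaw=RK[2],zt=380,z=8,rad=120); print('cover',v,e)
C=cam('wrist')
for n in ('cover','cover_grip'):
    for d in viewer.pinpoint(n,'wrist'): print(n,round(d['confidence'],2),world(d['at'],C).round(1))
a=viewer.read_camera('wrist')
robot.movep([430,60,380],ori(0)); b=viewer.read_camera('scene')
save(np.hstack([a,b])[:, :],'x.png'); save(cv2.resize(np.hstack([a,b]),(800,300)),'end.png')
save(cv2.resize(b[150:320,80:420],(800,400),interpolation=cv2.INTER_CUBIC),'end2.png'); print(robot.observe()['t'])
```

```text
81.0 [-2.5 -0.3  7.8]
cover [ 5.20313815e+02 -2.91259879e+02 -1.28941571e-01] 0.01951773837208748
cover 0.98 [ 523.9 -288.8    8.2]
cover_grip 0.75 [ 521.3 -289.9   99.9]
92.9333
```

View pics/end.png

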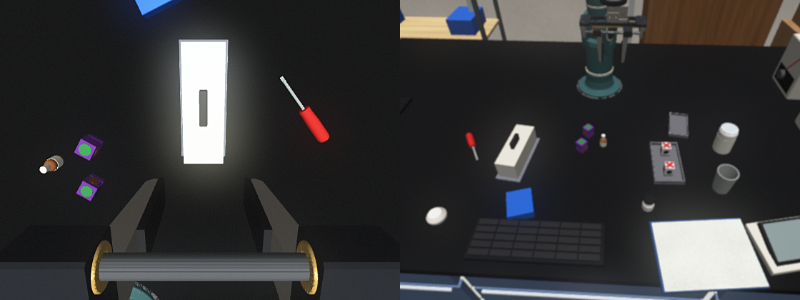

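View pics/end2.png

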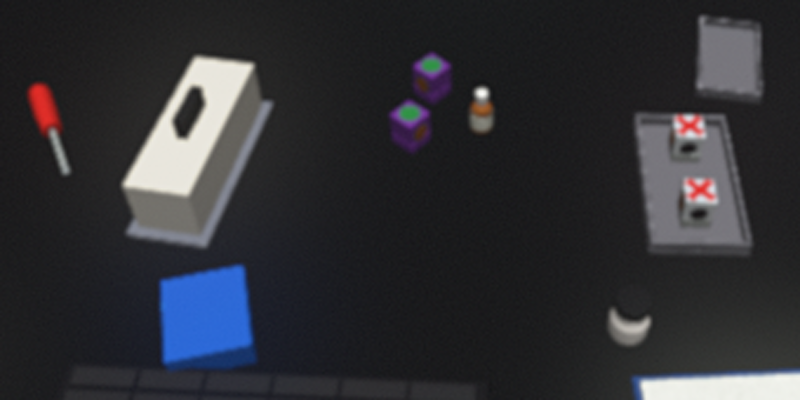

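The cover sits level on the foot plate, with its rim fitted at 8 mm and seating contact felt there. Both rejects stand in the larger tray, and the bystanders are where they were.

```bash
python3 -c "
from cell import robot
print(robot.job_done())"
```

```text
the job is handed in; nothing more can be done
None
```

I handed the job in: three green-tag modules are in pockets 1–3, two red-cross modules stand in the larger tray, and the cover sits fully down and level on the rack; the judge's verdict was not shown.

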